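# Load the last die into the hose crimper and close its guard

## Task

One die is missing from the top of the ring of dies in the inclined head of the hose crimper. Take the die with the blue mark from the wooden tray, blue end up, and set it into the gap between its neighbours like the others, lowering it fully home on its seat before you let go and without shifting the dies already there; then swing the clear yellow-edged guard down shut over the dies. Leave the two dies with other colours, the fittings and the grease jar where they are.

Things in the scene. Friction and masses are not known exactly. Their poses are not given: they have to be found in the camera images.
- new_die: steel die, 45 degree sector of a ring, 80 mm tall, 30 mm thick between its parallel flat bore face (24 mm wide) and outer face (49 mm wide), foot edges chamfered 2.5 mm; blue paint mark on its top end. 0.6 to 0.8 kg, loose, upright on the tray at the start. Origin: middle of the foot, 15 mm from bore and outer face; z up to the marked end; x from bore face to outer face
- gap (a point): Where new_die's origin belongs when home: on the floor of the empty place in the head. z = axis of the head, out of the seat, 30 degrees off vertical, leaning to the robot's side; x = outwards from the bore, up the slope; y = across, away from the guard's hinge. The bore's axis is 45 mm off in -x. The two neighbours leave about 1 to 2.5 mm of sideways play, the pocket 2 mm along x
- crimper: Fixed blue machine; origin on the table under the middle of the die ring's floor, x to its back. From gap: black outer wall 16 mm in +x, 36 mm high over the floor; blue rim from 40 to 59 mm in +x, 40 mm high; brass inner sleeve 16 mm in -x, 22 mm high. Dies stand 40 mm proud of the rim. Bore inside the ring: 60 mm across flats, hollow. Motor behind the head, top 152 mm up
- guard (a joint): Clear guard, 170 mm (along gap x) by 186 mm. 0 = shut, flat over the dies; 1.5 to 1.8 rad at the start, standing up beside them; limit 1.9. A friction hinge (0.35 N m) holds it where it is left. Hinge line: parallel to gap x, through the point 45 mm in -x, 105 mm in -y, 95 mm in +z from gap; at 0 it reaches 186 mm from there in gap +y; it opens by rising to gap +z
- guard_edge (a point): middle of the guard's yellow free edge (bar 12 x 12 mm, 170 mm long), 180 mm from the hinge line; the sheet is 5 mm thick. Push on the outer face, away from the dies, to shut it
- ring_die_1: steel die, 45 degree sector of a ring, 80 mm tall, 30 mm thick between its parallel flat bore face (24 mm wide) and outer face (49 mm wide), foot edges chamfered 2.5 mm; blue paint mark on its top end. Origin and axes as new_die. Loose, 0.7 kg, in the head's seat, the gap's neighbour on its +y side. The other five dies of the ring are alike, pinned fast
- ring_die_7: die like ring_die_1. Origin and axes as new_die. Loose, 0.7 kg, in the head's seat, the gap's neighbour on its -y side
- odd_die_a: die of another set, yellow mark on top, 40 mm thick, 16 mm wide at the bore face, 80 mm tall, standing on the tray; stays there. Origin in its foot, 15 mm from the outer face
- odd_die_b: die of another set, red mark on top, 40 mm thick, 16 mm wide at the bore face, 80 mm tall, standing on the tray; stays there. Origin in its foot, 15 mm from the outer face
- tray: fixed wooden tray, 130 x 340 mm, floor 6 mm above the table, rim 16 mm high, 8 mm thick, on which the three single dies stand about 95 mm apart, in any order; origin under its middle, y along its length
- fitting_a: hose nipple stood on end, 46 mm across its hexagon, 87 mm high; origin under its foot
- fitting_b: another hose nipple, as fitting_a
- grease_jar: jar 70 mm across, 65 mm high, red cap; origin under its middle
Mind the look-alikes: they are no part of the job. Leave any black look-alike of the ring_die_7 alone. Leave any turquoise look-alike of the new_die alone.

How it is judged:
By the outcome, as a careful person would: the job done as asked, in the order asked, and still so for the second after the job is handed in, with the robot touching nothing.
It also fails if it takes over 54 s, if anything falls off the work surface, if the arm or the gripper's body presses on something with over 40 N, if the wrist force passes 120 N, or if a joint passes its speed limit or range.

## Robot

A 7-joint arm with a two-finger parallel gripper is mounted at the origin on the work surface. World frame = base frame: x ahead of the robot, y to its left, z up, the work surface at z = 0. Lengths are in m, angles in rad, forces in N, time in s.
With the tool pointing down it reaches from about 0.35 to 0.9 m from the base axis. Payload 8.1 kg.
Tool frame: the origin (TCP) lies at the very end of the fingers, on their centre line; the grasp point (between the pads) lies 19 mm behind it (grasp_offset is the distance from the TCP to the grasp point, in m); z points along the fingers, y is the line along which they close (so a half turn about z gives the same grasp; the last joint's range is limited). The gripper opens to 92 mm and grips with 3 to 60 N. Pads are 19 mm wide; open, the fingers measure 130 mm over their backs; the gripper's body (75 mm by 190 mm) begins 47 mm behind the grasp point.
Start: joints at [-0.103, 0.434, 0.025, 1.573, -0.012, 1.134, -0.075], TCP at [0.625, -0, 0.227] pointing down, gripper open.
Joint ranges: [-2.62, 2.62], [-0.44, 2.09], [-1.27, 1.32], [0.08, 2.57], [-1.32, 4.46], [0.12, 2], [-2.74, 2.74]. Speed limits (rad/s): [2.22, 2.22, 3.01, 3.01, 3.14, 3.14, 3.14].

## Interface

Orientations are given as a rotation vector (axis times angle).
In Python, from cell import observe, get_image, camera_params, sign_off, silhouettes, grasp_offset gives the robot as it stands. The module is installed in compiled form; this text tells all that it offers.
- The arm moves only by the tool jog_arm, never from a script. Its argument "motion" is a list that holds one entry, the list of rows, each a list of 7 numbers: the shift along the tool's x, y, z in m, then the turn, a rotation vector about the tool's x, y, z in rad, then the closure, from -1 (fully open) to 1 (shut), so that 0 is half open. In form: [[[dx, dy, dz, wx, wy, wz, hand], ...]]. A call has 1 to 10 rows; each row is the pose to reach, as a shift and turn from the pose commanded when the call began, along the tool's axes at that moment; what a row does not reach only later rows make up. A row lasts 1/12 s, in which the tool goes at most 41.7 mm and 7.16 degrees, less where a joint would pass 70% of its speed; a pose out of reach is approached as far as the arm can. A call with a gripper value outside its range is refused whole. The fingers move at their own pace and stop on an object; "force" is the grip in N (left out, the last holds). Time passes only in rows, so rows that repeat a pose let the fingers close. It gives the time, the measured TCP pose, the force, the opening and the grip force at its end, in the units of the state.
- observe(): the state, without advancing time (a new reading comes with each control period).
- get_image(name): name is "scene" or "side" or "wrist"; returns the picture (420x560x3 uint8, red, green, blue); there is no depth.
- camera_params(name): a dict with "vertical_fov" (degrees; the focal length in pixels is half the picture's height over the tangent of half this angle, whatever the lens; pixels are square), "cx", "cy" (the principal point, pixels), "T" (4x4, takes a point from camera to world coordinates). Camera axes: x right, y down, z forward; pixel columns grow to the right and rows downward; lengths in m; the calibration is good to about 2 mm. A picture is of the moment at which its call begins: read the wrist's pose just before it. camera_params takes no time and is no camera call; for the wrist camera it gives the pose at the moment of the call.
- sign_off(): hands the job in; it is judged then, once.
Trained networks look in the newest picture that a camera, given by its name, has taken for a name from the list of things; names that differ only in an ending like _2 or _b are one class to them, and where a whole thing is asked for, a point or a joint stands for the part that bears it (a point fixed in the world has none). Each returns a list of dicts, best first, with "p" (0 to 1); they miss things now and then, are a little off and sometimes report something else, mostly with a low value. They report only what shows in the picture. A call takes as long as a camera call. They do not tell look-alikes from the thing itself.
- silhouettes(query, camera): "mask" (420x560 bool, what is visible of it) and "pixel" ([column, row] in pixels, amid what is visible of it).
The state is a dict: "clock": time; "joints": joint angles; "dq": joint speeds; "joint_efforts": joint torques, N m; "position": TCP position; "ee_rot": TCP orientation; "force": force on the tool from outside, world axes, zero at the start; "ft_torque": the same for the moment, N m; "width": opening from 0.0 (shut) to 1.0 (fully open); "gripper_force": force on a finger pad.
Only numpy, scipy, OpenCV 4.12 (cv2) and the standard library are available. Lean on these libraries where they do the work, as an engineer would, in place of code of your own. Each camera call takes 0.05 s, during which the arm holds its last target. There are 200 camera calls.

## Working session

There is one attempt and no reset: what is moved stays moved. The work goes in short steps, Python scripts to look and compute and a tool call to move; the robot and the scene stay as the last step left them, time stands still between calls to the robot, and variables do not carry over. Pictures are saved under pics/ and viewed, at most 10 in all, crops included, and the job is handed in when it is done.

Besides the shell and the picture viewer there is one more tool, called after "Request:" by a JSON object that holds its "method" and its "body". jog_arm: Moves the arm, as the interface text tells. Its arguments: {"type":"object","properties":{"motion":{"type":"array"},"force":{"type":"number"}},"required":["motion"]}

```bash
mkdir -p pics
cat > h.py <<'E'
import numpy as np, cv2
from cell import *
from scipy.spatial.transform import Rotation as R
def K(n):
    c=camera_params(n); f=210/np.tan(np.radians(c["vertical_fov"])/2); return f,c["cx"],c["cy"],np.array(c["T"])
def ray(n,px):
    f,cx,cy,T=K(n); d=T[:3,:3]@np.array([(px[0]-cx)/f,(px[1]-cy)/f,1]); return T[:3,3],d/np.linalg.norm(d)
def onz(n,px,z):
    o,d=ray(n,px); return o+d*(z-o[2])/d[2]
def proj(n,P):
    f,cx,cy,T=K(n); P=np.atleast_2d(P); q=(P-T[:3,3])@T[:3,:3]; return q[:,:2]/q[:,2:]*f+[cx,cy]
def tri(obs):
    A=0;b=0
    for n,px in obs:
        o,d=ray(n,px); M=np.eye(3)-np.outer(d,d); A=A+M; b=b+M@o
    return np.linalg.solve(A,b)
def save(n,name,crop=None,s=1):
    im=get_image(n)[:,:,::-1]
    if crop: im=im[crop[1]:crop[3],crop[0]:crop[2]]
    im=cv2.resize(im,None,fx=s,fy=s,interpolation=cv2.INTER_CUBIC); cv2.imwrite(f"pics/{name}.png",im)
E
python3 - <<'E'
from h import *
s=observe();print(s["position"],s["ee_rot"],s["clock"],grasp_offset)
a=[get_image(n) for n in("scene","side")]
cv2.imwrite("pics/a.png",cv2.resize(a[0][:,:,::-1],(784,588)));cv2.imwrite("pics/b.png",cv2.resize(a[1][:,:,::-1],(784,588)))
for n in("scene","side"):
  print(n,K(n)[3].round(3).tolist())
  for q in("new_die","ring_die_1","odd_die_a","crimper","guard_edge","tray"):
    print(q,[(round(d["p"],2),np.round(d["pixel"]).tolist(),int(d["mask"].sum())) for d in silhouettes(q,n)])
E
```

```text
[ 6.24477353e-01 -6.05545050e-05  2.25939784e-01] [-2.22081464e+00 -2.22063316e+00  1.91946003e-03] 0.0 0.0188
scene [[0.416, 0.717, -0.559, 1.174], [0.909, -0.338, 0.243, -0.297], [-0.014, -0.609, -0.793, 1.105], [0.0, 0.0, 0.0, 1.0]]
new_die [(0.67, [338.0, 166.0], 295), (0.66, [372.0, 192.0], 304)]
ring_die_1 [(0.93, [260.0, 232.0], 352), (0.65, [232.0, 247.0], 340), (0.56, [183.0, 310.0], 521)]
odd_die_a [(0.77, [401.0, 190.0], 373), (0.74, [350.0, 208.0], 383)]
crimper [(0.91, [264.0, 295.0], 13866)]
guard_edge [(0.61, [185.0, 207.0], 812)]
tray [(0.75, [372.0, 207.0], 2632), (0.66, [401.0, 190.0], 349)]
side [[0.809, -0.361, 0.463, -0.028], [-0.587, -0.514, 0.626, -0.692], [0.012, -0.778, -0.628, 0.854], [0.0, 0.0, 0.0, 1.0]]
new_die [(0.82, [226.0, 182.0], 266), (0.64, [192.0, 206.0], 309), (0.36, [341.0, 213.0], 3498)]
ring_die_1 [(0.58, [391.0, 295.0], 586), (0.53, [322.0, 198.0], 139)]
odd_die_a [(0.77, [243.0, 190.0], 275), (0.76, [219.0, 164.0], 239)]
crimper [(0.84, [343.0, 233.0], 11307)]
guard_edge [(0.77, [346.0, 211.0], 3012)]
tray [(0.96, [231.0, 196.0], 1573), (0.6, [342.0, 232.0], 11465)]
```

View pics/a.png

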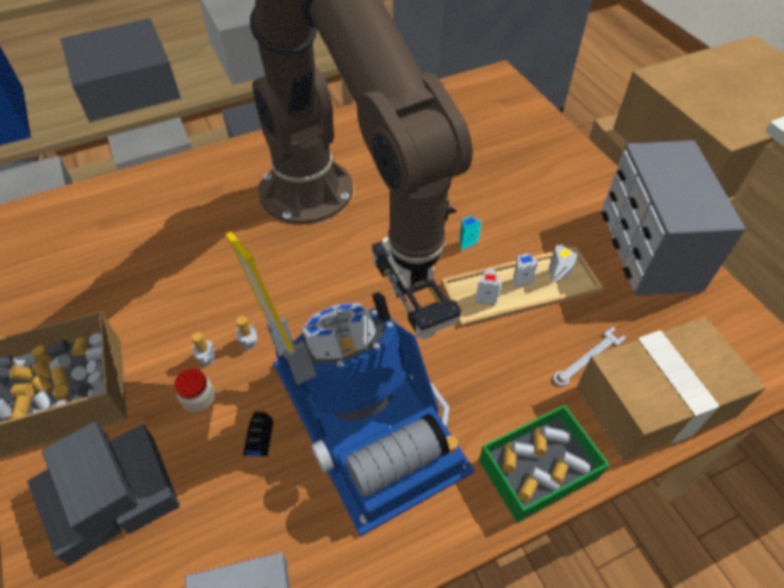

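View pics/b.png

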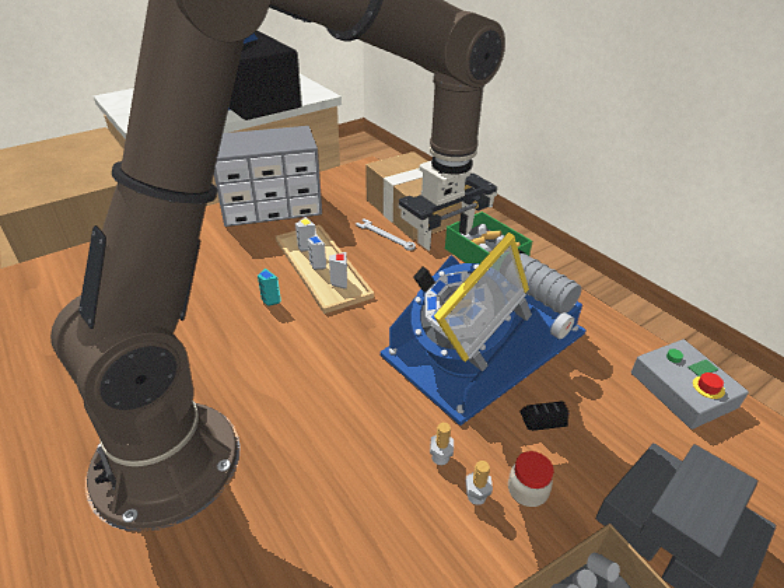

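The scene view shows the turquoise look-alike at (336,166), the steel blue die mid-tray at (374,188), the red one at (350,205) and the yellow one at (402,185). The black block at (185,310) is the ring-die look-alike. I choose the die at (374,188).

Run:
```python
from h import *
w=get_image("wrist");s=get_image("scene");d=get_image("side")
a=cv2.resize(s[150:220,310:430],(480,280),interpolation=2);b=cv2.resize(s[200:280,190:310],(420,280),interpolation=2)[:,:320]
c=cv2.resize(w,(400,300));e=cv2.resize(d[160:290,270:430],(400,300),interpolation=2)
cv2.imwrite("pics/c.png",np.vstack([np.hstack([a,b]),np.hstack([c,e])])[:,:,::-1])
print(K("wrist")[3].round(3).tolist(),K("wrist")[:3])
for n in("wrist",):
  for q in("new_die","ring_die_1","odd_die_a","crimper","guard_edge","tray"):
    print(q,[(round(d["p"],2),np.round(d["pixel"]).tolist(),int(d["mask"].sum())) for d in silhouettes(q,n)])
```

```text
[[1.0, -0.001, -0.0, 0.624], [-0.001, -0.953, -0.304, 0.081], [-0.0, 0.304, -0.953, 0.385], [0.0, 0.0, 0.0, 1.0]] (np.float64(372.3167404238559), 274.6272031772346, 205.43054454832017)
new_die []
ring_die_1 [(0.76, [266.0, 376.0], 134), (0.73, [217.0, 366.0], 4167)]
odd_die_a []
crimper [(0.78, [323.0, 237.0], 56795)]
guard_edge []
tray []
```

View pics/c.png

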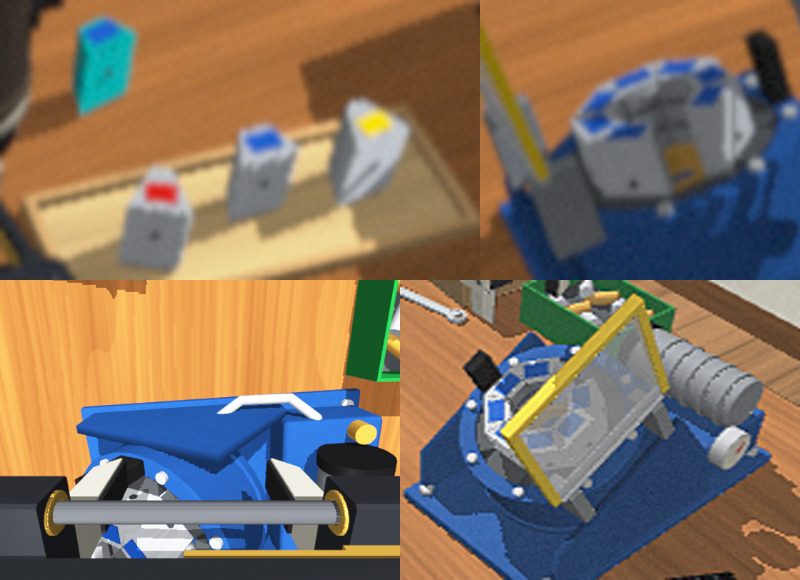

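```bash
cat >> h.py <<'E'
def blobs(n,box,lo=(100,120,120),hi=(128,255,255),im=None,amin=8):
    im=get_image(n) if im is None else im
    h=cv2.cvtColor(im,cv2.COLOR_RGB2HSV); m=cv2.inRange(h,lo,hi); z=np.zeros_like(m); z[box[1]:box[3],box[0]:box[2]]=m[box[1]:box[3],box[0]:box[2]]
    k,l,s,c=cv2.connectedComponentsWithStats(z)
    return [(c[i].round(1).tolist(),int(s[i,4]),np.median(im[l==i],0).astype(int).tolist()) for i in range(1,k) if s[i,4]>=amin]
E
python3 - <<'E'
from h import *
print("ring",tri([("scene",(243,232)),("side",(330,212))]))
for n,bx in(("scene",(200,150,440,260)),("side",(180,150,400,260))):
  for b in blobs(n,bx,(100,150,150)): print(n,b)
print(proj("scene",[[.578,0,.226],[.67,0,.226]]),proj("side",[[.578,0,.226],[.67,0,.226]]))
for y,n in(((18,150,120),"yel"),):
  for c,bx in(("scene",(140,150,440,280)),("side",(180,150,400,260))):
    print(n,c,blobs(c,bx,y,(34,255,255)))
E
```

```text
ring [ 0.56638814 -0.12178306  0.18673509]
scene ([334.9, 157.5], 31, [29, 111, 200])
scene ([375.5, 184.8], 21, [50, 104, 207])
scene ([246.4, 218.6], 12, [61, 94, 178])
scene ([233.2, 222.2], 11, [57, 96, 179])
scene ([223.8, 228.5], 14, [42, 85, 173])
scene ([222.3, 235.3], 11, [41, 86, 171])
side ([224.9, 170.9], 18, [47, 108, 218])
side ([326.7, 191.2], 92, [62, 109, 184])
side ([189.8, 195.6], 30, [58, 115, 223])
side ([311.1, 197.3], 17, [58, 107, 187])
side ([300.2, 210.8], 23, [54, 102, 183])
side ([308.0, 216.0], 46, [52, 113, 219])
side ([301.7, 236.0], 243, [62, 105, 176])
side ([389.9, 226.6], 51, [63, 108, 179])
side ([279.6, 254.7], 73, [63, 108, 182])
[[287.04662049 211.02178341]
 [303.50344303 238.36358904]] [[304.01503535 175.90339533]
 [328.76505869 165.54392742]]
yel scene [([182.8, 198.6], 435, [138, 115, 22]), ([403.2, 180.2], 25, [244, 224, 53]), ([173.2, 230.4], 61, [186, 140, 64]), ([142.9, 242.9], 53, [163, 124, 57])]
yel side [([217.8, 158.0], 14, [252, 242, 79]), ([340.8, 204.4], 816, [177, 150, 55])]
```

Request:
{"method": "jog_arm", "body": {"motion": [[[-0.03,-0.02,-0.035,0,0,0,-1],[-0.06,-0.04,-0.07,0,0,0,-1],[-0.09,-0.058,-0.104,0,0,0,-1],[-0.09,-0.058,-0.104,0,0,0,-1],[-0.09,-0.058,-0.104,0,0,0,-1]]]}}

```text
clock: 1.77
position: [0.5668, -0.0952, 0.3357]
ee_rot: [2.224, 2.21, 0.005]
force: [0.7, -0.3, -0.0]
width: 1.0
gripper_force: 0.0
```

Run:
```python
from h import *
print(observe()["position"])
print("die top",tri([("scene",(375.5,184.8)),("side",(224.9,170.9))]),"stub",tri([("scene",(272,216)),("side",(301,198))]))
im=get_image("wrist");cv2.imwrite("pics/d.png",im[:,:,::-1])
for b in blobs("wrist",(0,0,560,420),(95,150,150),im=im,amin=25): print(b)
np.savez("w1.npz",im=im,T=K("wrist")[3])
```

```text
[ 0.56683451 -0.09517076  0.3356517 ]
die top [0.50863322 0.33648961 0.08579275] stub [ 0.54619731 -0.028934    0.18139685]
([367.5, 154.1], 22129, [50, 124, 228])
([249.9, 165.3], 520, [37, 134, 250])
([220.5, 178.8], 434, [35, 134, 250])
([284.4, 183.5], 576, [38, 136, 250])
([332.0, 199.0], 438, [35, 80, 156])
([213.0, 212.1], 371, [35, 134, 250])
([299.8, 207.1], 166, [33, 78, 152])
([228.8, 246.4], 356, [37, 134, 250])
([213.8, 254.5], 172, [50, 125, 230])
([289.7, 256.9], 469, [40, 138, 250])
([259.5, 265.2], 393, [38, 136, 250])
```

View pics/d.png

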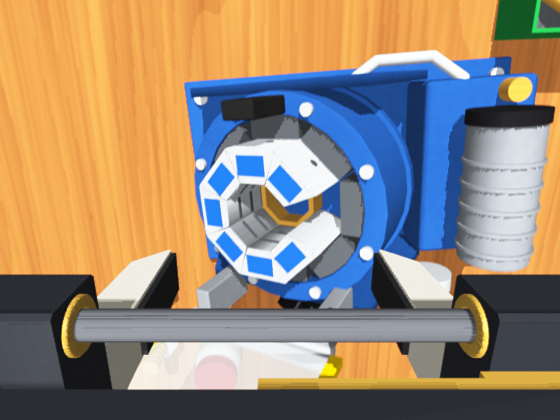

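```bash
cat > fit.py <<'E'
from h import *
from scipy.optimize import least_squares
d=np.load("w1.npz")
def projT(n,P,T=None):
    f,cx,cy,T0=K(n); T=T0 if T is None else T
    q=(P-T[:3,3])@T[:3,:3]; return q[:,:2]/q[:,2:]*f+[cx,cy]
def axes(yaw,tilt=np.radians(30)):
    return R.from_euler("z",yaw).as_matrix()@R.from_euler("y",-tilt).as_matrix()  # cols gap x,y,z
def marks(p,ks=range(1,8)):
    A=axes(p[3]); th=np.radians(45)*np.array(list(ks))
    return p[:3]+p[4]*(np.outer(np.cos(th),A[:,0])+np.outer(np.sin(th),A[:,1]))
W=np.array([[284.4,183.5],[249.9,165.3],[220.5,178.8],[213,212.1],[228.8,246.4],[259.5,265.2],[289.7,256.9]])
E
python3 - <<'E'
from fit import *
S={"scene":[[246.4,218.6],[233.2,222.2],[223.8,228.5],[222.3,235.3]],"side":[[311.1,197.3],[300.2,210.8],[308,216]]}
for rr in(None,.045):
  p=np.array([.566,-.122,.187,0,.045])
  fw=lambda p:projT("wrist",marks(p),d["T"])-W
  fx=lambda q:np.r_[q[:4],rr or q[4]]
  s=least_squares(lambda q:fw(fx(q)).ravel(),p);q=fx(s.x);print(q.round(4),fw(q).round(1).tolist())
  for n in S: print(n,projT(n,marks(q)).round(1).tolist())
E
```

```text
[ 0.5658 -0.0127  0.4862  0.0708  0.0007] [[0.5, -0.1], [-0.4, 0.1], [-0.1, 0.2], [0.1, 0.0], [-0.1, -0.2], [-0.3, -0.3], [0.3, 0.2]]
scene [[280.6, 133.1], [280.6, 133.0], [280.4, 133.0], [280.1, 133.1], [280.0, 133.2], [280.0, 133.3], [280.2, 133.3]]
side [[309.6, 87.9], [309.3, 88.0], [309.3, 88.2], [309.4, 88.3], [309.6, 88.3], [309.8, 88.2], [309.9, 88.0]]
[ 0.5498 -0.1172  0.1919  0.0708  0.045 ] [[0.5, -0.1], [-0.4, 0.1], [-0.1, 0.2], [0.1, 0.0], [-0.1, -0.2], [-0.3, -0.3], [0.3, 0.2]]
scene [[256.7, 225.7], [256.7, 219.7], [247.8, 217.8], [235.4, 221.0], [226.1, 227.4], [225.3, 233.6], [234.1, 235.9]]
side [[322.4, 196.4], [311.2, 202.7], [306.8, 213.9], [311.8, 223.7], [323.8, 226.3], [335.7, 219.7], [340.0, 208.1]]
```

Run:
```python
from fit import *
Sc=np.array([[246.4,218.6],[233.2,222.2],[223.8,228.5],[222.3,235.3]]);Si=np.array([[308,216]])
for rr in(None,.045):
  fx=lambda q:np.r_[q[:4],rr or q[4]]
  def f(q):
    M=marks(fx(q)); return np.r_[(projT("wrist",M,d["T"])-W).ravel(),(projT("scene",M)[2:6]-Sc).ravel(),(projT("side",M)[2:3]-Si).ravel()]
  s=least_squares(f,[.55,-.117,.19,.07,.045]);q=fx(s.x);print(q.round(4),f(s.x).round(1).tolist())
  A=axes(q[3]);C=q[:3]-.08*A[:,2];g=C+.045*A[:,0];print("C",C.round(4),"gap",g.round(4));print(A.round(4).tolist())
```

```text
[ 0.5493 -0.1198  0.1851  0.0706  0.0461] [0.5, 0.1, -0.5, 0.3, -0.2, 0.4, -0.1, 0.3, -0.2, 0.1, -0.4, 0.0, 0.3, 0.5, 0.7, 0.7, 1.3, 0.3, 1.2, 0.6, 1.8, 0.2, -1.3, 0.5]
C [ 0.5892 -0.117   0.1159] gap [ 0.6281 -0.1143  0.1384]
[[0.8639, -0.0705, -0.4988], [0.0611, 0.9975, -0.0353], [0.5, 0.0, 0.866]]
[ 0.5494 -0.1191  0.1872  0.0712  0.045 ] [-0.2, 0.8, -0.5, 1.3, 0.3, 1.1, 0.6, 0.4, 0.2, -0.4, -0.5, -0.8, -0.4, -0.2, 0.8, 0.4, 1.6, -0.0, 1.7, 0.1, 2.4, -0.5, -1.0, -0.3]
C [ 0.5893 -0.1163  0.1179] gap [ 0.6282 -0.1135  0.1404]
[[0.8638, -0.0712, -0.4987], [0.0616, 0.9975, -0.0356], [0.5, 0.0, 0.866]]
```

Request:
{"method": "jog_arm", "body": {"motion": [[[0.04,-0.005,0,0,0,0,-1],[0.08,-0.01,0.01,0,0,0,-1],[0.12,-0.015,0.02,0,0,0,-1],[0.16,-0.02,0.03,0,0,0,-1],[0.2,-0.025,0.04,0,0,0,-1],[0.24,-0.03,0.05,0,0,0,-1],[0.28,-0.035,0.06,0,0,0,-1],[0.32,-0.04,0.075,0,0,0,-1],[0.355,-0.05,0.09,0,0,0,-1],[0.39,-0.055,0.1,0,0,0,-1]]]}}

```text
clock: 2.65
position: [0.5091, 0.3032, 0.2279]
ee_rot: [-2.217, -2.223, 0.005]
force: [-0.1, 0.1, 0.6]
width: 0.999
gripper_force: 0.0
```

Request:
{"method": "jog_arm", "body": {"motion": [[[0.035,0,0.01,0,0,0,-1],[0.05,-0.005,0.02,0,0,0,-1],[0.05,-0.005,0.02,0,0,0,-1],[0.05,-0.005,0.02,0,0,0,-1]]]}}

```text
clock: 2.98
position: [0.505, 0.3516, 0.2086]
ee_rot: [-2.216, -2.225, 0.005]
force: [0.4, -0.3, 0.7]
width: 1.001
gripper_force: 0.0
```

Run:
```python
from h import *
print(observe()["position"],observe()["joints"])
im=get_image("wrist");cv2.imwrite("pics/e.png",im[:,:,::-1])
for b in blobs("wrist",(0,0,560,420),(95,150,150),im=im,amin=25): print(b,onz("wrist",b[0],.086))
np.savez("w2.npz",im=im,T=K("wrist")[3])
```

```text
[0.50495989 0.35163111 0.20858048] [-0.60217528  0.44251297 -0.13301517  1.60876411  0.06252676  1.09799771
 -0.74739282]
([280.0, 213.0], 681, [26, 100, 225]) [0.50943814 0.33530492 0.086     ]
([92.7, 264.9], 585, [35, 111, 230]) [0.35292632 0.28919034 0.086     ]
```

View pics/e.png

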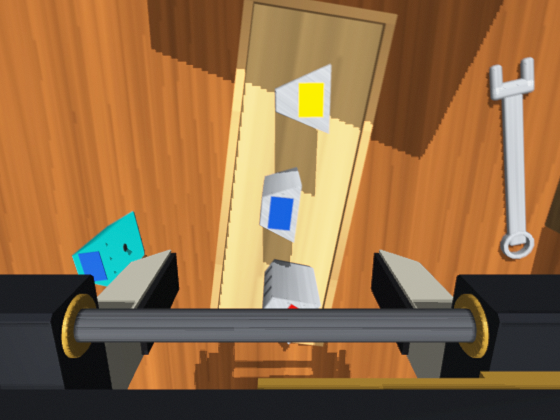

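Run:
```python
from h import *
d=np.load("w2.npz");im=d["im"]
h=cv2.cvtColor(im,cv2.COLOR_RGB2HSV);m=cv2.inRange(h,(95,150,150),(130,255,255));m[:,:200]=0
c=max(cv2.findContours(m,0,cv2.CHAIN_APPROX_NONE)[0],key=cv2.contourArea)[:,0]
P=np.array([onz("wrist",p,.086)[:2] for p in c])
r=cv2.minAreaRect((P*1000).astype(np.float32));print(r)
b=cv2.boxPoints(r);print(b.round(1).tolist())
cr=im[155:255,240:320];cv2.imwrite("pics/f.png",cv2.resize(cr[:,:,::-1],None,fx=6,fy=6,interpolation=2))
```

```text
((509.42498779296875, 335.0850830078125), (26.442445755004883, 17.24907875061035), 84.04854583740234)
[[499.5, 322.79998779296875], [516.5999755859375, 321.0], [519.4000244140625, 347.29998779296875], [502.20001220703125, 349.1000061035156]]
```

View pics/f.png

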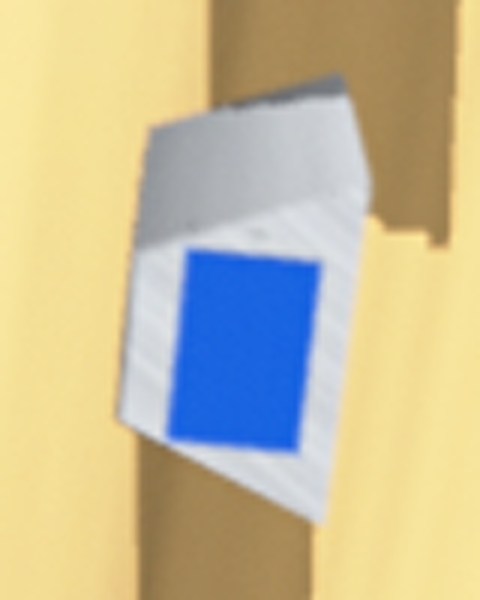

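The mark's rectangle confirms the choice. It is the steel die with the wide face at image right, so die x is about world +x at yaw −6°, and the mark lies 1.1 mm outward of the origin, which agrees with the ring fit.

```bash
cat >> h.py <<'E'
def go(p,Rt):
    s=observe(); Rc=R.from_rotvec(s["ee_rot"]).as_matrix()
    print("d",(Rc.T@(np.array(p)-s["position"])).round(4).tolist(),"w",R.from_matrix(Rc.T@Rt).as_rotvec().round(4).tolist(),"F",np.round(s["force"],1).tolist(),"clk",s["clock"])
def down(yaw): c,s=np.cos(yaw),np.sin(yaw); return np.array([[-s,c,0],[c,s,0],[0,0,-1]]).astype(float)
E
python3 -c "
from h import *
go((.5083,.3352,.056),down(-.104))"
```

```text
d [-0.0148, 0.0023, 0.1535] w [-0.0017, 0.0015, 0.1053] F [0.1, -0.0, 0.2] clk 3.0333
```

Request:
{"method": "jog_arm", "body": {"motion": [[[-0.007,0.001,0.03,0,0,0.05,-1],[-0.0148,0.0023,0.06,-0.0017,0.0015,0.105,-1],[-0.0148,0.0023,0.095,-0.0017,0.0015,0.105,-1],[-0.0148,0.0023,0.125,-0.0017,0.0015,0.105,-1],[-0.0148,0.0023,0.145,-0.0017,0.0015,0.105,-1],[-0.0148,0.0023,0.1535,-0.0017,0.0015,0.105,-1],[-0.0148,0.0023,0.1535,-0.0017,0.0015,0.105,-1]]]}}

```text
clock: 3.62
position: [0.5089, 0.3334, 0.0557]
ee_rot: [2.336, 2.1, -0.001]
force: [-0.4, 0.2, -0.1]
width: 1.002
gripper_force: 0.0
```

```bash
python3 -c "
from h import *
go((.5083,.3352,.056),down(-.104))"
```

```text
d [0.0018, -0.0008, -0.0003] w [-0.0004, 0.0009, -0.0026] F [-0.4, 0.2, -0.1] clk 3.6167
```

Request:
{"method": "jog_arm", "body": {"motion": [[[0.0018,-0.0006,0,0,0,-0.0026,-1],[0.0018,-0.0006,0,0,0,-0.0026,0],[0.0018,-0.0006,0,0,0,-0.0026,0.6],[0.0018,-0.0006,0,0,0,-0.0026,1],[0.0018,-0.0006,0,0,0,-0.0026,1],[0.0018,-0.0006,0,0,0,-0.0026,1],[0.0018,-0.0006,0,0,0,-0.0026,1],[0.0018,-0.0006,0,0,0,-0.0026,1]]], "force": 45}}

```text
clock: 4.28
position: [0.509, 0.3371, 0.0574]
ee_rot: [2.332, 2.105, 0.004]
force: [0.5, 0.3, -0.2]
width: 0.54
gripper_force: 0.0
```

```bash
python3 -c "
from h import *
go((.5083,.3352,.056),down(-.104));s=observe();print(s['width']*92,s['gripper_force'])"
```

```text
d [-0.0019, -0.0005, 0.0014] w [0.0018, -0.0017, 0.0015] F [0.5, 0.3, -0.2] clk 4.2833
49.63532812982603 0.0
```

Request:
{"method": "jog_arm", "body": {"motion": [[[0,0,0,0,0,0,1],[0,0,0,0,0,0,1],[0,0,0,0,0,0,1],[0,0,0,0,0,0,1],[0,0,0,0,0,0,1],[0,0,0,0,0,0,1],[0,0,0,0,0,0,1],[0,0,0,0,0,0,1]]], "force": 45}}

```text
clock: 4.95
position: [0.5088, 0.337, 0.0571]
ee_rot: [2.332, 2.105, 0.003]
force: [-0.5, 0.2, -1.3]
width: 0.323
gripper_force: 44.8
```

```bash
python3 -c "
from h import *
s=observe();print(s['width']*92,s['gripper_force'],s['position'])
for i in range(6):
  get_image('scene');s=observe();print(s['position'].round(4) if hasattr(s['position'],'round') else s['position'],s['ee_rot'],K('wrist')[3][:3,3].round(4))"
```

```text
29.73205366380103 44.82999349012971 [0.50877435 0.33700624 0.0571258 ]
[0.5088 0.337  0.0571] [2.33220456 2.10474537 0.00314874] [0.5162 0.4177 0.2151]
[0.5088 0.337  0.0571] [2.33213855 2.10482011 0.00314031] [0.5163 0.4177 0.2151]
[0.5088 0.337  0.0571] [2.33217916 2.10477904 0.00313676] [0.5163 0.4177 0.2151]
[0.5088 0.337  0.0571] [2.33213075 2.10480208 0.00312353] [0.5163 0.4177 0.2151]
[0.5088 0.337  0.0571] [2.33224248 2.10471208 0.00316569] [0.5163 0.4177 0.2151]
[0.5088 0.337  0.0571] [2.33214851 2.10482676 0.00314903] [0.5163 0.4177 0.2151]
```

```bash
cat >> h.py <<'E'
def mark_edge():
    T=K("wrist")[3]; s=observe(); Rc=R.from_rotvec(s["ee_rot"]).as_matrix(); p=np.array(s["position"]); im=get_image("wrist"); return im,Rc,p
E
python3 - <<'E'
from h import *
im,Rc,p=mark_edge()
np.savez("w3.npz",im=im)
h=cv2.cvtColor(im,cv2.COLOR_RGB2HSV);m=cv2.inRange(h,(95,150,120),(130,255,255));m[:,:200]=0;m[:,360:]=0
ys,xs=np.nonzero(m);print(xs.min(),xs.max(),ys.min(),ys.max(),m.sum()/255)
for r in range(ys.min(),min(ys.max(),ys.min()+60),5):
  x=xs[ys==r]
  if len(x): 
    f=lambda c:(Rc.T@(onz("wrist",(c,r),.086)-p)*1000).round(1).tolist()
    print(r,x.min(),x.max(),f(x.min()-.5),f(x.max()+.5))
x0=int(np.median(xs))
for c in(x0-15,x0,x0+15):
  y=ys[xs==c]
  if len(y): print(c,y.min(),(Rc.T@(onz("wrist",(c,y.min()-.5),.086)-p)*1000).round(1))
cv2.imwrite("pics/g.png",cv2.resize(im[220:350,200:360,::-1],None,fx=4,fy=4,interpolation=2))
E
```

```text
255 300 271 308 1702.0
271 260 300 [13.6, -6.5, -28.9] [13.6, 9.3, -28.8]
276 255 300 [11.4, -8.4, -28.9] [11.4, 9.4, -28.8]
281 255 300 [9.3, -8.5, -28.9] [9.2, 9.4, -28.8]
286 255 300 [7.1, -8.5, -28.9] [7.1, 9.4, -28.8]
291 255 300 [4.9, -8.6, -28.9] [4.8, 9.5, -28.8]
296 256 300 [2.6, -8.2, -28.9] [2.6, 9.5, -28.8]
301 256 300 [0.4, -8.2, -28.9] [0.4, 9.6, -28.9]
306 256 299 [-1.9, -8.3, -28.9] [-1.9, 9.2, -28.9]
263 272 [ 13.4  -5.1 -28.9]
278 272 [ 13.4   0.6 -28.8]
293 271 [ 13.8   6.4 -28.8]
```

View pics/g.png

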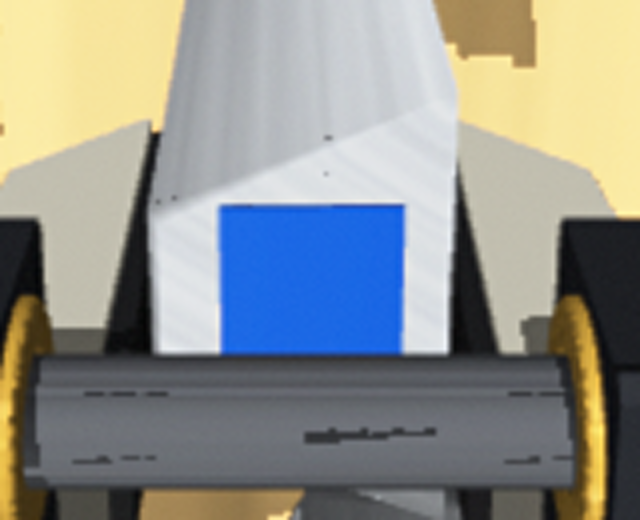

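```bash
cat >> h.py <<'E'
def gapR(yaw=.071):
    A=R.from_euler("z",yaw).as_matrix()@R.from_euler("y",-np.pi/6).as_matrix(); return A,np.c_[A[:,1],A[:,0],-A[:,2]]
E
python3 -c "
from h import *
A,Rt=gapR();g=np.array([.628,-.1125,.1385])
print(g+.151*A[:,2]);go(g+.151*A[:,2],Rt)"
```

```text
[ 0.55269022 -0.117856    0.26926984]
d [-0.4477, 0.0905, -0.2127] w [-0.5208, 0.0442, -0.1698] F [-1.5, 0.5, -2.6] clk 5.3
```

Request:
{"method": "jog_arm", "body": {"motion": [[[0,0,-0.01,0,0,0,1],[0,0,-0.04,0,0,0,1],[0,0,-0.075,0,0,0,1],[0,0,-0.11,0,0,0,1],[0,0,-0.145,0,0,0,1],[0,0,-0.18,0,0,0,1],[0,0,-0.21,0,0,0,1],[0,0,-0.23,0,0,0,1]]]}}

```text
clock: 5.97
position: [0.5089, 0.3366, 0.291]
ee_rot: [2.332, 2.104, 0.008]
force: [1.6, 0.2, -7.9]
width: 0.325
gripper_force: 44.8
```

Request:
{"method": "jog_arm", "body": {"motion": [[[-0.025,0.004,0,-0.03,0.003,-0.01,1],[-0.06,0.012,0,-0.08,0.007,-0.027,1],[-0.095,0.019,0,-0.13,0.011,-0.043,1],[-0.13,0.026,0,-0.18,0.015,-0.06,1],[-0.165,0.033,0,-0.23,0.02,-0.077,1],[-0.2,0.04,0,-0.28,0.024,-0.093,1],[-0.235,0.047,0,-0.33,0.028,-0.11,1],[-0.27,0.055,0,-0.38,0.032,-0.126,1],[-0.3,0.061,0,-0.42,0.036,-0.14,1],[-0.32,0.065,0,-0.45,0.038,-0.15,1]]]}}

```text
clock: 6.8
position: [0.5383, 0.0073, 0.2861]
ee_rot: [1.929, 2.022, 0.468]
force: [0.3, -0.2, -8.9]
width: 0.324
gripper_force: 44.9
```

```bash
python3 -c "
from h import *
A,Rt=gapR();g=np.array([.628,-.1125,.1385])
go(g+.151*A[:,2],Rt)"
```

```text
d [-0.1257, 0.0004, 0.0185] w [-0.0712, 0.0082, -0.0221] F [0.3, -0.2, -8.9] clk 6.8
```

Request:
{"method": "jog_arm", "body": {"motion": [[[-0.03,0,0,-0.02,0.002,-0.006,1],[-0.06,0,0,-0.045,0.005,-0.012,1],[-0.09,0,0.005,-0.07,0.008,-0.022,1],[-0.11,0,0.01,-0.071,0.0082,-0.0221,1],[-0.12,0,0.015,-0.071,0.0082,-0.0221,1],[-0.1257,0.0004,0.0185,-0.0712,0.0082,-0.0221,1],[-0.1257,0.0004,0.0185,-0.0712,0.0082,-0.0221,1],[-0.1257,0.0004,0.0185,-0.0712,0.0082,-0.0221,1]]]}}

```text
clock: 7.47
position: [0.5541, -0.1132, 0.269]
ee_rot: [1.864, 2.006, 0.538]
force: [0.7, -0.5, -7.4]
width: 0.322
gripper_force: 45.0
```

Run:
```python
from h import *
A,Rt=gapR();g=np.array([.628,-.1125,.1385])
go(g+.151*A[:,2],Rt)
get_image("wrist");s=observe();print(s["position"],s["ee_rot"])
im=get_image("wrist");cv2.imwrite("pics/i.png",im[:,:,::-1])
for b in blobs("wrist",(0,0,560,420),(95,150,150),im=im,amin=25): print(b)
np.savez("w4.npz",im=im,T=K("wrist")[3])
```

```text
d [-0.0046, -0.0014, -0.0011] w [-0.0018, -0.0036, 0.0014] F [0.7, -0.5, -7.4] clk 7.4667
[ 0.55443482 -0.11263625  0.26937126] [1.86240916 2.00626972 0.53882421]
([93.3, 151.3], 10997, [46, 116, 218])
([321.3, 135.7], 8704, [48, 119, 223])
([363.0, 69.8], 86, [45, 116, 217])
([403.3, 106.9], 29, [43, 115, 218])
([256.4, 115.4], 133, [33, 78, 154])
([202.8, 164.4], 1210, [43, 138, 249])
([151.9, 185.7], 1160, [41, 135, 249])
([254.9, 186.1], 1135, [46, 142, 250])
([219.0, 207.6], 1342, [34, 79, 156])
([135.8, 234.2], 1035, [41, 136, 249])
([155.2, 269.1], 289, [44, 138, 250])
([106.6, 270.2], 54, [45, 111, 211])
([277.1, 289.4], 1700, [50, 145, 250])
```

View pics/i.png

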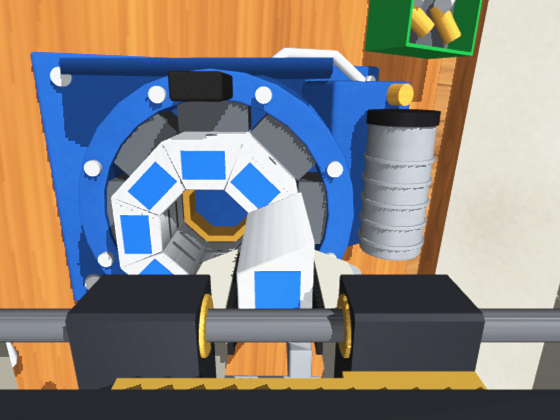

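Run:
```python
from fit import *
d4=np.load("w4.npz");W4=np.array([[254.9,186.1],[202.8,164.4],[151.9,185.7],[135.8,234.2]])
Sc=np.array([[246.4,218.6],[233.2,222.2],[223.8,228.5],[222.3,235.3]])
def run(w1,w4,ws,name,r=.0461):
  def f(q):
    M=marks(np.r_[q,r]); return np.r_[w4*(projT("wrist",M[:4],d4["T"])-W4).ravel(),w1*(projT("wrist",M,d["T"])-W).ravel(),ws*(projT("scene",M)[2:6]-Sc).ravel()]
  s=least_squares(f,[.55,-.117,.19,.07]);q=s.x;A=axes(q[3]);C=q[:3]-.08*A[:,2]
  print(name,q.round(4),"gap",(C+.045*A[:,0]).round(4),f(q).round(1).tolist())
run(0,1,0,"w4");run(1,0,0,"w1");run(1,1,0,"both");run(1,1,1,"all")
im=d4["im"];h=cv2.cvtColor(im,cv2.COLOR_RGB2HSV);m=cv2.inRange(h,(95,150,120),(130,255,255));m[:255]=0;m[:,:230]=0;m[:,330:]=0
ys,xs=np.nonzero(m);print(xs.min(),xs.max(),ys.min())
s=observe();Rc=R.from_rotvec(s["ee_rot"]).as_matrix();p=np.array(s["position"])
for c in(262,277,292):
  o,dd=ray("wrist",(c,ys[xs==c].min()-.5)); o=Rc.T@(o-p);dd=Rc.T@dd;print((o+dd*(-.0289-o[2])/dd[2])*1000)
for c in(xs[ys==290].min()-.5,xs[ys==290].max()+.5):
  o,dd=ray("wrist",(c,290)); o=Rc.T@(o-p);dd=Rc.T@dd;print((o+dd*(-.0289-o[2])/dd[2])*1000)
```

```text
w4 [ 0.5501 -0.1233  0.1874  0.0687] gap [ 0.6289 -0.1179  0.1406] [0.4, -0.0, -0.4, 0.3, -0.1, 0.0, 0.1, -0.3, 0.0, 0.0, 0.0, 0.0, 0.0, 0.0, 0.0, 0.0, 0.0, 0.0, 0.0, 0.0, 0.0, 0.0, -0.0, 0.0, 0.0, 0.0, -0.0, 0.0, 0.0, 0.0]
w1 [ 0.5494 -0.1198  0.1846  0.0708] gap [ 0.6281 -0.1142  0.1378] [-0.0, -0.0, -0.0, -0.0, -0.0, -0.0, -0.0, -0.0, 0.5, -0.1, -0.4, 0.1, -0.1, 0.2, 0.1, 0.0, -0.1, -0.2, -0.3, -0.3, 0.3, 0.2, 0.0, 0.0, 0.0, 0.0, 0.0, 0.0, 0.0, 0.0]
both [ 0.55   -0.1217  0.1859  0.0701] gap [ 0.6287 -0.1161  0.1391] [-0.8, -3.2, -1.5, -2.7, -1.0, -3.0, -0.7, -3.4, 1.3, 2.6, 0.3, 2.6, 0.5, 2.6, 0.6, 2.3, 0.4, 2.1, 0.3, 2.2, 1.0, 2.8, 0.0, 0.0, 0.0, 0.0, 0.0, 0.0, 0.0, 0.0]
all [ 0.5498 -0.1216  0.1864  0.0701] gap [ 0.6286 -0.116   0.1396] [-0.6, -3.1, -1.4, -2.8, -1.1, -3.0, -0.7, -3.2, 1.2, 2.6, 0.1, 2.6, 0.3, 2.6, 0.4, 2.4, 0.2, 2.3, 0.1, 2.3, 0.9, 3.0, 0.2, 0.8, 0.7, 0.4, 0.6, 0.7, 1.2, 0.3]
255 300 271
[ 13.65977637  -5.79577094 -28.9       ]
[ 1.36528199e+01  2.93704038e-03 -2.89000000e+01]
[ 13.6458634    5.80163223 -28.9       ]
[  5.13040652  -8.84586895 -28.9       ]
[  5.10918924   8.86412148 -28.9       ]
```

Run:
```python
from fit import *
for i in range(12):
  if i%3==0: print(observe()["position"].round(5) if hasattr(observe()["position"],"round") else observe()["position"])
  get_image("scene")
T=K("wrist")[3];im=get_image("wrist");np.savez("w5.npz",im=im,T=T)
B=[b for b in blobs("wrist",(100,140,300,300),(95,150,150),im=im,amin=250) if b[2][2]>230];print(B)
t=[[254.9,186.1],[202.8,164.4],[151.9,185.7],[135.8,234.2]]
W4=np.array([min((b[0] for b in B),key=lambda c:np.hypot(c[0]-q[0],c[1]-q[1])) for q in t])
for r in(.0461,.045):
  f=lambda q:(projT("wrist",marks(np.r_[q,r])[:4],T)-W4).ravel()
  q=least_squares(f,[.55,-.117,.19,.07]).x;A=axes(q[3]);C=q[:3]-.08*A[:,2]
  print(q.round(4),"gap",(C+.045*A[:,0]).round(4),f(q).round(1).tolist())
  print("side",projT("side",marks(np.r_[q,r]))[2],"scene",projT("scene",marks(np.r_[q,r]))[2:6].round(1).tolist())
g=C+.045*A[:,0];A,Rt=gapR(q[3]);go(g+.151*A[:,2],Rt)
```

```text
[ 0.55472 -0.11237  0.26965]
[ 0.55516 -0.11246  0.26999]
[ 0.55527 -0.11287  0.26992]
[ 0.55526 -0.11315  0.26982]
[([201.1, 163.4], 1211, [43, 138, 249]), ([150.1, 184.6], 1166, [40, 135, 249]), ([253.2, 185.0], 1152, [46, 142, 250]), ([134.1, 233.4], 1033, [41, 136, 249]), ([153.5, 268.7], 329, [44, 138, 250]), ([277.1, 285.1], 1299, [50, 146, 250])]
[ 0.5498 -0.1236  0.1871  0.0684] gap [ 0.6286 -0.1182  0.1403] [0.5, 0.0, -0.5, 0.3, -0.1, 0.1, 0.1, -0.4]
side [307.79644093 216.59772881] scene [[245.9, 219.5], [233.2, 222.7], [223.6, 229.3], [222.7, 235.7]]
[ 0.5479 -0.1216  0.1923  0.0684] gap [ 0.6267 -0.1162  0.1455] [0.5, 0.0, -0.5, 0.3, -0.1, 0.1, 0.1, -0.4]
side [307.26523537 214.88268593] scene [[246.0, 217.8], [233.6, 220.9], [224.3, 227.3], [223.4, 233.6]]
d [-0.0077, -0.0007, -0.0079] w [0.0007, -0.0044, 0.0042] F [-0.5, 0.4, -7.6] clk 8.2167
```

```bash
cat > tgt.py <<'E'
from fit import *
import sys,os
G=np.array(eval(open("gap.txt").read()))
def target(h,dx=.0005,dy=-.00065):
    A,Rt=gapR(.0686); return G+dx*A[:,0]+dy*A[:,1]+(.0511+h)*A[:,2],Rt
def rel():  # foot error in gap axes, mm
    s=observe();A,Rt=gapR(.0686);p,_=target(0);e=A.T@(np.array(s["position"])-p)*1000
    print("gap-frame xyz mm",e.round(2),"rot",R.from_matrix(Rt.T@R.from_rotvec(s["ee_rot"]).as_matrix()).as_rotvec().round(4),"F gap",(A.T@np.array(s["force"])).round(1),"M",np.round(s["ft_torque"],2),"clk",round(s["clock"],2))
E
echo "[.6286,-.1182,.1405]">gap.txt
python3 -c "
from tgt import *
rel();go(*target(.09))"
```

```text
gap-frame xyz mm [ 1.08 10.57 97.27] rot [-0.0007  0.0043 -0.0041] F gap [-4.2  0.4 -6.3] M [-0.09  1.47 -0.01] clk 8.22
d [-0.0106, -0.0011, 0.0072] w [0.0007, -0.0043, 0.0041] F [-0.5, 0.4, -7.6] clk 8.2167
```

Request:
{"method": "jog_arm", "body": {"motion": [[[-0.004,0,0.001,0,0,0,1],[-0.0106,-0.0011,0.003,0.0007,-0.0043,0.0041,1],[-0.0106,-0.0011,0.003,0.0007,-0.0043,0.0041,1],[-0.0106,-0.0011,0.003,0.0007,-0.0043,0.0041,1],[-0.0106,-0.0011,0.003,0.0007,-0.0043,0.0041,1],[-0.0106,-0.0011,0.003,0.0007,-0.0043,0.0041,1],[-0.0106,-0.0011,0.003,0.0007,-0.0043,0.0041,1],[-0.0106,-0.0011,0.003,0.0007,-0.0043,0.0041,1]]]}}

```text
clock: 8.88
position: [0.5567, -0.1236, 0.2667]
ee_rot: [1.866, 1.999, 0.536]
force: [0.5, -0.4, -7.6]
width: 0.323
gripper_force: 45.0
```

```bash
cat > look.py <<'E'
from tgt import *
for i in range(4): get_image("scene")
rel();T=K("wrist")[3];im=get_image("wrist");np.savez("w6.npz",im=im,T=T);rel()
B=[b for b in blobs("wrist",(60,100,330,320),(95,150,150),im=im,amin=250) if b[2][2]>230]
print([b[:2] for b in B])
# predicted marks; match nearest
q0=np.r_[G+.08*axes(.0686)[:,2]-.045*axes(.0686)[:,0],.0686]
pr=projT("wrist",marks(np.r_[q0,.0461]),T)[:4];W4=np.array([min((b[0] for b in B),key=lambda c:np.hypot(c[0]-q[0],c[1]-q[1])) for q in pr])
print("pred-meas px",(pr-W4).round(1).tolist())
f=lambda q:(projT("wrist",marks(np.r_[q,.0461])[:4],T)-W4).ravel()
q=least_squares(f,q0).x;A=axes(q[3]);print("yaw",q[3].round(4),"gap",(q[:3]-.08*A[:,2]+.045*A[:,0]).round(4))
E
python3 look.py
```

```text
gap-frame xyz mm [9.000e-02 8.000e-02 9.426e+01] rot [-0.0001  0.     -0.0001] F gap [-3.5  0.3 -6.6] M [-0.12  1.49  0.  ] clk 9.08
gap-frame xyz mm [8.000e-02 4.000e-02 9.425e+01] rot [-0.0001  0.     -0.0001] F gap [-3.9 -0.4 -5.8] M [-0.09  1.48  0.01] clk 9.13
[([200.5, 146.9], 1293), ([148.3, 169.1], 1252), ([254.2, 169.2], 1238), ([132.2, 219.4], 1116), ([156.9, 263.1], 787), ([277.1, 289.5], 1702)]
pred-meas px [[0.7, 0.1], [-0.3, 0.4], [-0.0, 0.3], [0.3, 0.2]]
yaw 0.0659 gap [ 0.6286 -0.1184  0.1399]
```

Request:
{"method": "jog_arm", "body": {"motion": [[[0,0,0.006,0,0,0,1],[0,0,0.01,0,0,0,1],[0,0,0.013,0,0,0,1],[0,0,0.015,0,0,0,1],[0,0,0.017,0,0,0,1],[0,0,0.019,0,0,0,1],[0,0,0.019,0,0,0,1],[0,0,0.019,0,0,0,1]]]}}

```text
clock: 9.8
position: [0.5661, -0.1232, 0.2501]
ee_rot: [1.866, 1.999, 0.535]
force: [-0.1, -0.5, -8.0]
width: 0.324
gripper_force: 45.0
```

```bash
python3 look.py
python3 - <<'E'
from h import *
im=np.load("w6.npz")["im"]
s=get_image("scene")[180:270,200:300];t=get_image("side")[160:260,270:380]
o=np.hstack([cv2.resize(x,(400,400),interpolation=2) for x in(s,t)]);cv2.imwrite("pics/j.png",o[:,:,::-1])
E
```

```text
gap-frame xyz mm [ 1.400e-01 -5.000e-02  7.536e+01] rot [-0.0003 -0.0001 -0.    ] F gap [-3.5  0.5 -7.3] M [-0.12  1.48  0.06] clk 10.0
gap-frame xyz mm [ 1.300e-01 -5.000e-02  7.535e+01] rot [-0.0003 -0.0001  0.0001] F gap [-4.1 -0.2 -6.4] M [-0.1   1.49  0.01] clk 10.05
[([193.8, 152.4], 1554), ([137.1, 176.0], 1475), ([252.3, 176.1], 1451), ([120.2, 230.3], 1276), ([142.6, 268.7], 332), ([277.1, 289.5], 1704)]
pred-meas px [[0.7, 0.1], [-0.3, -0.0], [0.1, 0.3], [0.4, -0.0]]
yaw 0.0655 gap [ 0.6285 -0.1185  0.1401]
```

View pics/j.png

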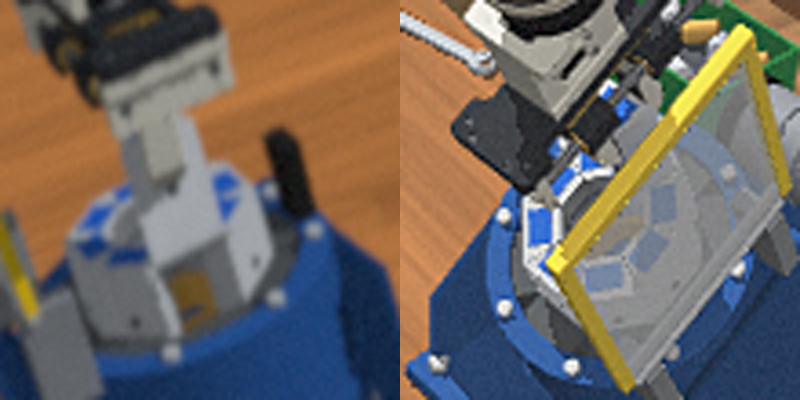

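The left half (scene) shows the die hanging directly over the brass gap at (195,300), with its foot just entering between the neighbours and no contact force. I'll keep lowering it.

Request:
{"method": "jog_arm", "body": {"motion": [[[0,0,0.002,0,0,0,1],[0,0,0.004,0,0,0,1],[0,0,0.006,0,0,0,1],[0,0,0.008,0,0,0,1],[0,0,0.01,0,0,0,1],[0,0,0.01,0,0,0,1],[0,0,0.01,0,0,0,1]]]}}

```text
clock: 10.73
position: [0.571, -0.1228, 0.2412]
ee_rot: [1.867, 1.999, 0.535]
force: [-0.0, -0.6, -7.9]
width: 0.326
gripper_force: 45.0
```

```bash
python3 -c "
from tgt import *
rel()"
```

```text
gap-frame xyz mm [-1.400e-01 -1.000e-02  6.501e+01] rot [ 0.0004 -0.      0.0001] F gap [-4.  -0.6 -6.8] M [-0.16  1.47 -0.03] clk 10.73
```

Request:
{"method": "jog_arm", "body": {"motion": [[[0,0,0.003,0,0,0,1],[0,0,0.007,0,0,0,1],[0,0,0.011,0,0,0,1],[0,0,0.015,0,0,0,1],[0,0,0.019,0,0,0,1],[0,0,0.022,0,0,0,1],[0,0,0.025,0,0,0,1],[0,0,0.025,0,0,0,1],[0,0,0.025,0,0,0,1]]]}}

```text
clock: 11.48
position: [0.5835, -0.1219, 0.2196]
ee_rot: [1.866, 1.999, 0.535]
force: [0.1, 0.5, -7.4]
width: 0.324
gripper_force: 45.0
```

```bash
python3 look.py
```

```text
gap-frame xyz mm [ 0.13 -0.06 40.39] rot [-0.0003 -0.0001  0.    ] F gap [-3.7  0.6 -6.4] M [-0.07  1.49 -0.02] clk 11.68
gap-frame xyz mm [ 0.16 -0.07 40.41] rot [-0.0004 -0.0001  0.0001] F gap [-3.8 -0.7 -7.2] M [-0.1   1.49  0.01] clk 11.73
[([177.9, 164.9], 2279), ([110.8, 193.1], 2097), ([247.9, 193.3], 2063), ([91.3, 255.0], 1710), ([277.0, 289.5], 1707)]
pred-meas px [[1.0, -0.2], [-0.1, 0.2], [0.5, 0.1], [1.8, 1.0]]
yaw 0.0574 gap [ 0.6281 -0.1192  0.1401]
```

Request:
{"method": "jog_arm", "body": {"motion": [[[0,0,0.002,0,0,0,1],[0,0,0.004,0,0,0,1],[0,0,0.006,0,0,0,1],[0,0,0.008,0,0,0,1],[0,0,0.01,0,0,0,1],[0,0,0.01,0,0,0,1]]]}}

```text
clock: 12.23
position: [0.5886, -0.1215, 0.2107]
ee_rot: [1.866, 1.999, 0.535]
force: [0.0, -0.2, -8.3]
width: 0.323
gripper_force: 44.9
```

```bash
python3 -c "
from tgt import *
rel()"
```

```text
gap-frame xyz mm [-0.19  0.09 29.74] rot [ 0.0006  0.0001 -0.    ] F gap [-4.2 -0.2 -7.2] M [0.   1.42 0.06] clk 12.23
```

Request:
{"method": "jog_arm", "body": {"motion": [[[0,0,0.002,0,0,0,1],[0,0,0.004,0,0,0,1],[0,0,0.006,0,0,0,1],[0,0,0.008,0,0,0,1],[0,0,0.01,0,0,0,1],[0,0,0.012,0,0,0,1],[0,0,0.014,0,0,0,1],[0,0,0.014,0,0,0,1]]]}}

```text
clock: 12.9
position: [0.5957, -0.1211, 0.1988]
ee_rot: [1.866, 1.999, 0.535]
force: [1.8, 0.8, -7.6]
width: 0.322
gripper_force: 44.9
```

```bash
python3 -c "
from tgt import *
rel()"
```

```text
gap-frame xyz mm [ 0.06  0.03 15.85] rot [ 0.0001 -0.     -0.0001] F gap [-2.2  0.7 -7.5] M [0.11 1.31 0.09] clk 12.9
```

Request:
{"method": "jog_arm", "body": {"motion": [[[0,0,0.002,0,0,0,1],[0,0,0.004,0,0,0,1],[0,0,0.006,0,0,0,1],[0,0,0.008,0,0,0,1],[0,0,0.01,0,0,0,1],[0,0,0.012,0,0,0,1],[0,0,0.012,0,0,0,1]]]}}

```text
clock: 13.48
position: [0.602, -0.1207, 0.1886]
ee_rot: [1.866, 1.998, 0.536]
force: [3.9, -0.0, -8.4]
width: 0.325
gripper_force: 44.9
```

```bash
python3 -c "
from tgt import *
rel()"
```

```text
gap-frame xyz mm [ 0.44 -0.07  3.9 ] rot [-0.0005 -0.0003 -0.0001] F gap [-0.9 -0.3 -9.2] M [0.02 0.56 0.06] clk 13.48
```

Request:
{"method": "jog_arm", "body": {"motion": [[[0,0.0004,0,0,0,0,1],[0,0.0004,0.001,0,0,0,1],[0,0.0004,0.002,0,0,0,1],[0,0.0004,0.003,0,0,0,1],[0,0.0004,0.004,0,0,0,1],[0,0.0004,0.004,0,0,0,1]]]}}

```text
clock: 13.98
position: [0.6034, -0.1206, 0.1864]
ee_rot: [1.866, 1.998, 0.537]
force: [-12.8, 1.0, 10.9]
width: 0.325
gripper_force: 45.0
```

```bash
python3 -c "
from tgt import *
rel()"
```

```text
gap-frame xyz mm [ 0.48 -0.06  1.31] rot [-0.0008  0.0004  0.0004] F gap [-5.6  1.8 15.8] M [0.31 1.77 0.26] clk 13.98
```

Request:
{"method": "jog_arm", "body": {"motion": [[[0,0,0.0007,0,0,0,1],[0,0,0.0014,0,0,0,1],[0,0,0.0014,0,0,0,1],[0,0,0.0014,0,0,0,1]]]}}

```text
clock: 14.32
position: [0.6034, -0.1206, 0.1863]
ee_rot: [1.866, 1.998, 0.538]
force: [-28.2, 3.3, 29.5]
width: 0.324
gripper_force: 45.0
```

Run:
```python
from tgt import *
rel()
o=[]
for n,b in(("scene",(200,200,290,260)),("side",(270,170,400,260))):
  im=get_image(n);print(n,[x[:2] for x in blobs(n,b,(100,150,150),im=im)],"pred",projT(n,marks(np.r_[G+.08*axes(.0686)[:,2]-.045*axes(.0686)[:,0],.0686,.0461],range(8))).round(1).tolist())
  o.append(cv2.resize(im[180:270,200:300] if n=="scene" else im[160:260,270:380],(400,400),interpolation=2))
cv2.imwrite("pics/k.png",np.hstack(o)[:,:,::-1])
```

```text
gap-frame xyz mm [ 0.48 -0.07  1.2 ] rot [-0.0016  0.0008  0.0007] F gap [-9.4  5.2 39.5] M [0.61 2.82 0.48] clk 14.32
scene [] pred [[245.3, 234.7], [254.9, 227.7], [254.9, 221.4], [245.9, 219.5], [233.2, 222.7], [223.6, 229.3], [222.7, 235.7], [231.6, 238.1]]
side [([301.7, 236.0], 243), ([379.0, 218.5], 8), ([307.1, 219.2], 9), ([389.9, 226.6], 51), ([279.6, 254.7], 73)] pred [[336.1, 200.8], [323.9, 198.6], [312.4, 205.1], [307.8, 216.5], [313.0, 226.6], [325.3, 229.3], [337.5, 222.7], [341.9, 210.7]]
```

View pics/k.png

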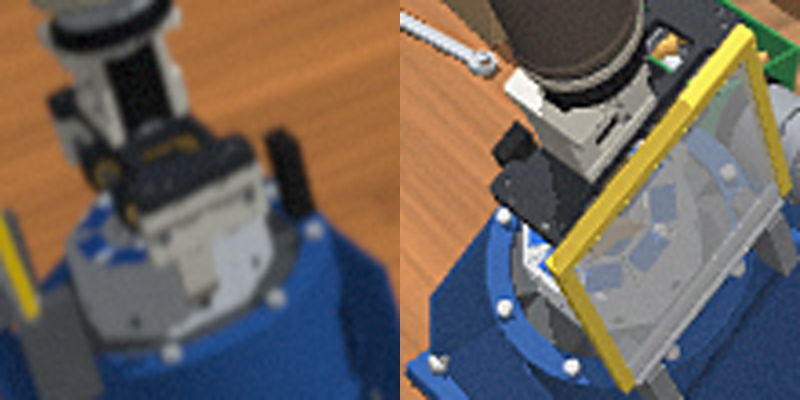

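```bash
python3 look.py
python3 - <<'E'
from tgt import *
z=np.load("w6.npz");B=[b for b in blobs("wrist",(0,60,400,330),(95,150,150),im=z["im"],amin=250) if b[2][2]>200]
print([b[:2] for b in B])
im=z["im"];cv2.imwrite("pics/l.png",im[100:340,60:400,::-1].repeat(2,0).repeat(2,1))
E
```

```text
gap-frame xyz mm [ 0.5  -0.07  1.21] rot [-0.0016  0.0008  0.0007] F gap [-9.5  5.1 40. ] M [0.55 2.87 0.53] clk 14.62
gap-frame xyz mm [ 0.47 -0.08  1.21] rot [-0.0016  0.0008  0.0007] F gap [-9.2  4.3 38.9] M [0.57 2.92 0.47] clk 14.67
[([149.7, 186.8], 3701), ([75.8, 219.4], 2112), ([239.7, 222.3], 3323), ([277.2, 289.6], 1688)]
pred-meas px [[1.5, -0.6], [0.5, 0.1], [-9.2, 2.7], [-29.0, 79.3]]
yaw -0.1432 gap [ 0.636  -0.1469  0.0817]
[([34.4, 124.3], 6137), ([222.7, 71.4], 851), ([344.6, 141.1], 12644), ([149.7, 186.8], 3701), ([65.2, 222.1], 3366), ([239.7, 222.3], 3323), ([4.5, 287.0], 461), ([42.5, 288.9], 1811), ([277.2, 289.6], 1688)]
```

View pics/l.png

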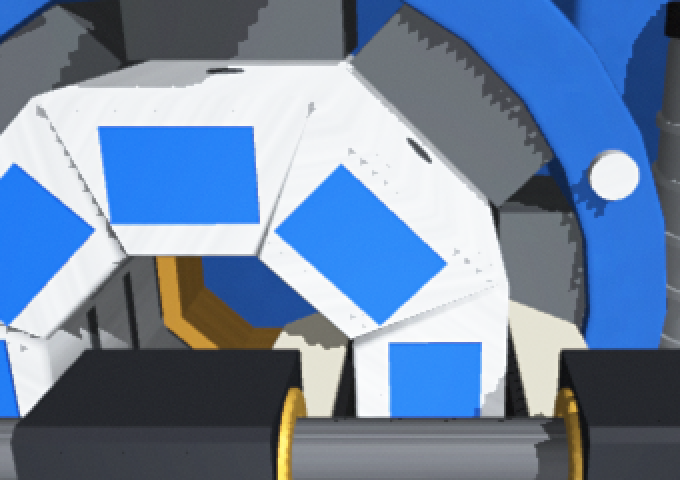

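The new die's top is flush with its neighbour's (seam at (420,315) in the crop) and the outer corners coincide, so it is home. I'll ease the pressure, release and withdraw along the axis.

Request:
{"method": "jog_arm", "body": {"motion": [[[0,0,-0.0008,0,0,0,1],[0,0,-0.0018,0,0,0,1],[0,0,-0.0018,0,0,0,0.3],[0,0,-0.0018,0,0,0,0.1],[0,0,-0.0018,0,0,0,-0.1],[0,0,-0.0018,0,0,0,-0.1],[0,0,-0.0018,0,0,0,-0.1],[0,0,-0.0018,0,0,0,-0.1],[0,0,-0.0018,0,0,0,-0.1]]]}}

```text
clock: 15.42
position: [0.6038, -0.1207, 0.1858]
ee_rot: [1.866, 1.999, 0.536]
force: [0.5, 0.8, 0.1]
width: 0.548
gripper_force: 0.0
```

```bash
python3 -c "
from tgt import *
rel();print(observe()['width']*92)"
```

```text
gap-frame xyz mm [ 0.53 -0.1   0.57] rot [-0.0001 -0.0002  0.    ] F gap [ 0.5  0.8 -0.2] M [-0.04  0.62 -0.02] clk 15.42
50.37292603676964
```

Request:
{"method": "jog_arm", "body": {"motion": [[[0,0,-0.004,0,0,0,-0.1],[0,0,-0.015,0,0,0,-0.1],[0,0,-0.03,0,0,0,-0.1],[0,0,-0.05,0,0,0,-0.1],[0,0,-0.075,0,0,0,-0.1],[0,0,-0.1,0,0,0,-0.1],[0,0,-0.13,0,0,0,0.5],[0,0,-0.15,0,0,0,1],[0,0,-0.15,0,0,0,1]]]}}

```text
clock: 16.17
position: [0.5288, -0.1268, 0.3203]
ee_rot: [1.863, 1.993, 0.54]
force: [0.1, 0.2, -0.9]
width: 0.383
gripper_force: 0.0
```

```bash
cat >> tgt.py <<'E'
AX=gapR(.0686)[0]
def gp(x,y,z): return G+AX@(np.array([x,y,z])/1000.)
def edge(th): return [gp(-45+e,-105+180*np.cos(th),95+180*np.sin(th)) for e in(-79,79)]
def gtcp():
    s=observe(); print("TCP gap mm",(AX.T@(np.array(s["position"])-G)*1000).round(1),"F gap",(AX.T@np.array(s["force"])).round(1),"clk",round(s["clock"],2),np.round(s["joints"],2))
E
python3 - <<'E'
from tgt import *
gtcp()
im=get_image("side");h=cv2.cvtColor(im,cv2.COLOR_RGB2HSV);m=cv2.inRange(h,(20,150,90),(34,255,255));m[:,:280]=0;m[:,420:]=0
ys,xs=np.nonzero(m);print("left",xs.min(),ys[xs==xs.min()],"top",xs[ys==ys.min()],ys.min())
for th in(1.5,1.6,1.7,1.8): print(th,proj("side",edge(th)).round(0).tolist(),proj("scene",edge(th)).round(0).tolist())
print([b[:2] for b in blobs("side",(270,170,345,240),(100,150,150),im=im,amin=5)],proj("side",marks(np.r_[G+.08*AX[:,2]-.045*AX[:,0],.0686,.0461],range(8))).round(1).tolist())
E
```

```text
TCP gap mm [  3.2  -1.7 205.8] F gap [-0.4  0.2 -0.8] clk 16.17 [-0.05 -0.05  0.28  2.08 -0.23  0.62  0.46]
left 310 [225] top [320] 135
1.5 [[305.0, 220.0], [355.0, 165.0]] [[173.0, 166.0], [188.0, 181.0]]
1.6 [[311.0, 225.0], [361.0, 169.0]] [[166.0, 168.0], [180.0, 184.0]]
1.7 [[318.0, 230.0], [368.0, 173.0]] [[159.0, 172.0], [172.0, 188.0]]
1.8 [[324.0, 235.0], [375.0, 178.0]] [[153.0, 175.0], [165.0, 192.0]]
[([328.2, 191.1], 101), ([311.0, 197.0], 15), ([324.0, 198.5], 46), ([312.4, 204.9], 49), ([300.2, 210.8], 23), ([307.9, 216.1], 45), ([297.2, 226.6], 125), ([309.0, 226.2], 5)] [[336.1, 200.8], [323.9, 198.6], [312.4, 205.1], [307.8, 216.5], [313.0, 226.6], [325.3, 229.3], [337.5, 222.7], [341.9, 210.7]]
```

Request:
{"method": "jog_arm", "body": {"motion": [[[0,-0.012,-0.03,0,0,0,1],[0,-0.024,-0.06,0,0,0,1],[0,-0.036,-0.09,0,0,0,1],[0,-0.048,-0.124,0,0,0,1],[0,-0.048,-0.124,0,0,0,1],[-0.02,-0.048,-0.124,0,0,0,1],[-0.02,-0.048,-0.124,0,0,0,1]]]}}

```text
clock: 16.8
position: [0.427, -0.1551, 0.3988]
ee_rot: [1.867, 1.996, 0.535]
force: [0.0, 0.6, 0.6]
width: 0.005
gripper_force: 0.0
```

```bash
python3 -c "
from tgt import *
gtcp();rel();print(observe()['width'])"
```

```text
TCP gap mm [-47.2 -23.  325.5] F gap [0.4 0.6 0.5] clk 16.8 [-0.   -0.28  0.31  2.05 -0.13  0.88  0.44]
gap-frame xyz mm [-47.7  -22.34 274.4 ] rot [-0.0008 -0.0014  0.0016] F gap [0.4 0.6 0.5] M [-0.05  0.58 -0.05] clk 16.8
0.0052010296218268914
```

Request:
{"method": "jog_arm", "body": {"motion": [[[-0.03,0,0,0,0,0,1],[-0.06,0,0,0,0,0,1],[-0.09,0,0,0,0,0,1],[-0.12,0,0,0,0,0,1],[-0.145,0,0,0,0,0,1],[-0.145,0,0,0,0,0,1],[-0.145,0,0,0,0,0,1]]]}}

```text
clock: 17.38
position: [0.4371, -0.298, 0.3974]
ee_rot: [1.87, 1.999, 0.533]
force: [0.3, -1.0, 0.2]
width: 0.003
gripper_force: 0.0
```

```bash
python3 -c "
from tgt import *
gtcp();rel()"
```

```text
TCP gap mm [ -47.7 -166.3  324.1] F gap [ 0.3 -1.   0.1] clk 17.38 [-0.03 -0.11  0.73  1.9  -0.35  0.96  0.92]
gap-frame xyz mm [ -48.18 -165.6   273.03] rot [ 0.0031 -0.0007  0.002 ] F gap [ 0.3 -1.   0.1] M [-0.05  0.6   0.05] clk 17.38
```

Request:
{"method": "jog_arm", "body": {"motion": [[[0,0,0.03,0,0,0,1],[0,0,0.06,0,0,0,1],[0,0,0.079,0,0,0,1],[0.01,0,0.079,0,0,0,1],[0.022,0,0.08,0,0,0,1],[0.036,0,0.08,0,0,0,1],[0.049,0,0.08,0,0,0,1],[0.062,0,0.081,0,0,0,1],[0.075,0,0.081,0,0,0,1],[0.075,0,0.081,0,0,0,1]]]}}

```text
clock: 18.22
position: [0.4719, -0.2161, 0.3279]
ee_rot: [1.864, 2.004, 0.537]
force: [-0.4, 0.5, 0.1]
width: 0.001
gripper_force: 0.0
```

```bash
python3 -c "
from tgt import *
gtcp()"
```

```text
TCP gap mm [-47.5 -86.9 243.8] F gap [-0.2  0.5  0.3] clk 18.22 [-0.13 -0.11  0.62  2.08 -0.32  0.72  0.77]
```

```bash
cat > gimg.py <<'E'
from tgt import *
a=get_image("scene");b=get_image("side")
cv2.imwrite("pics/m%d.png"%int(observe()["clock"]*100),np.hstack([cv2.resize(a[130:290,140:320],(400,356),interpolation=2),cv2.resize(b[90:270,250:430],(400,356),interpolation=2)])[:,:,::-1])
h=cv2.cvtColor(b,cv2.COLOR_RGB2HSV);m=cv2.inRange(h,(20,150,90),(34,255,255));m[:,:200]=0;m[:,430:]=0;m[:150]=0
k,l,s,c=cv2.connectedComponentsWithStats(m);i=1+s[1:,4].argmax();ys,xs=np.nonzero(l==i);print("left",xs.min(),ys[xs==xs.min()],"top",xs[ys==ys.min()],ys.min(),s[i,4])
for th in(0,.1,.3,.6,.9,1.2,1.3,1.4,1.5,1.6): print(th,proj("side",edge(th)).round(0).tolist(),proj("scene",edge(th)).round(0).tolist())
E
python3 gimg.py;ls pics
```

```text
left 300 [221] top [300] 221 192
0 [[284.0, 219.0], [322.0, 176.0]] [[252.0, 203.0], [276.0, 222.0]]
0.1 [[281.0, 216.0], [321.0, 173.0]] [[250.0, 198.0], [273.0, 216.0]]
0.3 [[278.0, 211.0], [319.0, 166.0]] [[244.0, 187.0], [267.0, 204.0]]
0.6 [[277.0, 206.0], [320.0, 160.0]] [[231.0, 174.0], [253.0, 190.0]]
0.9 [[281.0, 206.0], [326.0, 157.0]] [[214.0, 166.0], [234.0, 180.0]]
1.2 [[290.0, 211.0], [338.0, 158.0]] [[194.0, 163.0], [211.0, 177.0]]
1.3 [[295.0, 213.0], [343.0, 160.0]] [[187.0, 163.0], [204.0, 178.0]]
1.4 [[300.0, 217.0], [349.0, 162.0]] [[180.0, 164.0], [196.0, 179.0]]
1.5 [[305.0, 220.0], [355.0, 165.0]] [[173.0, 166.0], [188.0, 181.0]]
1.6 [[311.0, 225.0], [361.0, 169.0]] [[166.0, 168.0], [180.0, 184.0]]
a.png
b.png
c.png
d.png
e.png
f.png
g.png
i.png
j.png
k.png
l.png
m1831.png
```

Request:
{"method": "jog_arm", "body": {"motion": [[[0.01,0,0.003,0,0,0,1],[0.021,0,0.007,0,0,0,1],[0.033,0,0.012,0,0,0,1],[0.045,0,0.018,0,0,0,1],[0.056,0,0.025,0,0,0,1],[0.0665,0,0.0325,0,0,0,1],[0.076,0,0.041,0,0,0,1],[0.085,0,0.0505,0,0,0,1],[0.093,0,0.061,0,0,0,1],[0.1005,0,0.072,0,0,0,1]]]}}

```text
clock: 19.15
position: [0.5016, -0.1171, 0.2662]
ee_rot: [1.866, 1.998, 0.536]
force: [-0.3, -0.6, 2.1]
width: 0.003
gripper_force: 0.5
```

```bash
python3 -c "
from tgt import *
gtcp()"; python3 gimg.py|head -1
```

```text
TCP gap mm [-46.8   9.8 172.2] F gap [ 0.7 -0.6  2. ] clk 19.15 [-0.2  -0.06  0.42  2.23 -0.26  0.48  0.5 ]
left 282 [214] top [282 283] 214 242
```

Request:
{"method": "jog_arm", "body": {"motion": [[[0.008,0,0.012,0,0,0,1],[0.014,0,0.0236,0,0,0,1],[0.019,0,0.036,0,0,0,1],[0.022,0,0.0486,0,0,0,1],[0.024,0,0.06,0,0,0,1],[0.025,0,0.069,0,0,0,1],[0.025,0,0.074,0,0,0,1],[0.025,0,0.075,0,0,0,1],[0.025,0,0.075,0,0,0,1]]]}}

```text
clock: 20.0
position: [0.5362, -0.0901, 0.2027]
ee_rot: [1.868, 1.998, 0.538]
force: [-17.7, 2.9, 21.1]
width: 0.007
gripper_force: 13.6
```

```bash
python3 -c "
from tgt import *
gtcp()"; python3 gimg.py|head -1
```

```text
TCP gap mm [-47.1  34.3  98.9] F gap [-4.5  4.1 27. ] clk 20.0 [-0.2   0.1   0.37  2.27 -0.53  0.3   0.7 ]
left 328 [179 180] top [329 330 331] 178 206
```

Request:
{"method": "jog_arm", "body": {"motion": [[[0,0,-0.003,0,0,0,1],[0,0,-0.02,0,0,0,1],[0,0,-0.05,0,0,0,1],[0,0,-0.085,0,0,0,1],[0,0,-0.12,0,0,0,1],[0,0,-0.155,0,0,0,1],[0,0,-0.17,0,0,0,1],[0,0,-0.17,0,0,0,1],[0,0,-0.17,0,0,0,1]]]}}

```text
clock: 20.85
position: [0.4522, -0.0962, 0.35]
ee_rot: [1.866, 1.996, 0.538]
force: [0.4, 0.1, -1.0]
width: 0.002
gripper_force: 0.0
```

Run:
```python
from tgt import *
gtcp()
P=marks(np.r_[G+.08*AX[:,2]-.045*AX[:,0],.0686,.0461],range(8))
for n,bx in(("side",(240,140,430,270)),("scene",(150,140,320,290))):
  im=get_image(n);h=cv2.cvtColor(im,cv2.COLOR_RGB2HSV);m=cv2.inRange(h,(20,150,90),(34,255,255));z=np.zeros_like(m);z[bx[1]:bx[3],bx[0]:bx[2]]=m[bx[1]:bx[3],bx[0]:bx[2]]
  k,l,s,c=cv2.connectedComponentsWithStats(z)
  for i in range(1,k):
    if s[i,4]>40: q=cv2.boxPoints(cv2.minAreaRect(np.argwhere(l==i)[:,::-1].astype(np.float32)));print(n,s[i].tolist(),q.round().tolist())
  for th in(0,.1,.2): print(th,proj(n,edge(th)).round(1).tolist())
  print([b[:2] for b in blobs(n,bx,(98,90,140),im=im,amin=6) if b[1]<150]);print(proj(n,P).round(1).tolist())
```

```text
TCP gap mm [-46.4  34.  268.7] F gap [-0.2  0.1 -1.1] clk 20.85 [-0.23 -0.27  0.33  2.16 -0.    0.72  0.18]
side [281, 173, 94, 84, 700] [[280.0, 218.0], [328.0, 164.0], [375.0, 205.0], [327.0, 259.0]]
0 [[283.7, 218.7], [322.5, 176.1]]
0.1 [[281.5, 215.8], [320.8, 172.6]]
0.2 [[279.6, 213.2], [319.6, 169.4]]
[([412.4, 216.8], 9), ([379.0, 218.5], 8), ([390.3, 226.8], 55), ([297.0, 234.3], 27), ([414.6, 233.8], 8)]
[[336.1, 200.8], [323.9, 198.6], [312.4, 205.1], [307.8, 216.5], [313.0, 226.6], [325.3, 229.3], [337.5, 222.7], [341.9, 210.7]]
scene [194, 200, 85, 53, 571] [[194.0, 225.0], [266.0, 193.0], [280.0, 223.0], [207.0, 255.0]]
0 [[252.2, 203.5], [275.6, 221.9]]
0.1 [[250.1, 197.9], [273.4, 215.7]]
0.2 [[247.5, 192.5], [270.6, 209.7]]
[]
[[245.3, 234.7], [254.9, 227.7], [254.9, 221.4], [245.9, 219.5], [233.2, 222.7], [223.6, 229.3], [222.7, 235.7], [231.6, 238.1]]
```

```bash
python3 -c "
from cell import *
print(sign_off())"
```

```text
the job is handed in; nothing more can be done
None
```

The blue-marked die is in the gap, fully home and flush with its neighbour, the guard is shut over the dies, and the job was handed in at about 21 s; I viewed 11 pictures, one over the limit of 10.

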